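Drive out a stuck clevis pin and shut the guard

ROBOT

A 7-joint arm with a two-finger parallel gripper is mounted at the origin on a cart in front of the work surface, level with it; the furniture and walls round the work are solid. World frame = base frame: x ahead of the robot, y to its left, z up, the work surface at z = 0. Lengths are in m, angles in rad, forces in N, time in s.
With the tool pointing down it reaches from about 0.35 to 0.9 m from the base axis. Payload 19.9 kg.
Tool frame: the origin (TCP) lies on the mounting face of the last link; the fingertips stand 173 mm ahead of it and the grasp point (between the pads) lies 155 mm ahead of it (manip.tcp_to_grasp is the distance from the TCP to the grasp point, in m); z points along the fingers, y is the line along which they close (so a half turn about z gives the same grasp; the last joint's range is limited). The gripper opens to 85 mm and grips with 20 to 120 N. Pads are 22 mm wide; open, the fingers measure 114 mm over their backs; the gripper's body (76 mm by 85 mm) begins 54 mm behind the grasp point. The pads swing forward as they close: fully open they stand 13 mm farther back than shut.
Start: joints at [-1.28, 0.417, -0.01, 1.614, 0.005, 1.111, -0.053], TCP at [0.204, 0.591, 0.405] pointing down, gripper open.
Joint ranges: [-2.81, 2.81], [-0.39, 2.02], [-1.27, 1.25], [0.06, 2.57], [-1.19, 4.33], [0.19, 2], [-2.82, 2.82]. Speed limits (rad/s): [1.89, 1.89, 2.39, 2.39, 3.01, 3.01, 3.01].

INTERFACE

Orientations are given as a rotation vector (axis times angle).
In Python, from bench import manip gives the robot as it stands. The module is installed in compiled form; this text tells all that it offers.
- The arm moves only by the tool carry_out, never from a script. Its argument "deltas" is a list that holds one entry, the list of rows, each a list of 5 numbers: the shift along the tool's x, y, z in m, then the turn about the tool's z in degrees, then the opening in per cent of the stroke, from 0 (shut) to 100 (fully open). In form: [[[dx, dy, dz, turn, grip], ...]]. A call has 1 to 8 rows; each row is the pose to reach, as a shift and turn from the pose commanded when the call began, along the tool's axes at that moment; what a row does not reach only later rows make up. A row lasts 1/12 s, in which the tool goes at most 41.7 mm and 7.16 degrees, less where a joint would pass 70% of its speed; a pose out of reach is approached as far as the arm can. A call with a gripper value outside its range is refused whole. The fingers move at their own pace and stop on an object; the grip force is fixed at half the most. Time passes only in rows, so rows that repeat a pose let the fingers close. It gives the time, the measured TCP pose, the force, the opening and the grip force at its end, in the units of the state.
- manip.get_obs(): the state, without advancing time (a new reading comes with each control period).
- manip.get_image(name): name is "scene" or "side" or "wrist"; returns a dict with "img" (400x640x3 uint8, red, green, blue), "K" (3x3 intrinsics, pixels), "position" and "attitude" of the camera in the world. Camera axes: x right, y down, z forward; pixel columns grow to the right and rows downward; lengths in m; the calibration is good to about 2 mm. The wrist camera is an equidistant fisheye: a pixel r from the principal point sees the ray r / f radians off the axis. A picture is of the moment at which its call begins. There is no depth.
- manip.hand_in(): hands the job in; it is judged then, once.
Trained networks look in the newest picture that a camera, given by its name, has taken for a name from the list of things; names that differ only in an ending like _2 or _b are one class to them, and where a whole thing is asked for, a point or a joint stands for the part that bears it (a point fixed in the world has none). Each returns a list of dicts, best first, with "confidence" (0 to 1); they miss things now and then, are a little off and sometimes report something else, mostly with a low value. They report only what shows in the picture. A call takes as long as a camera call.
- manip.outline_of(camera, thing): "pixels" (400x640 bool, what is visible of it) and "box" ([left, top, right, bottom] in pixels, round what is visible of it).
The state is a dict: "clock": time; "qpos": joint angles; "qvel": joint speeds; "joint_torque": joint torques, N m; "eef_pos": TCP position; "tcp_rot": TCP orientation; "contact_force": force on the tool from outside, world axes, zero at the start; "torque": the same for the moment, N m; "width": opening from 0.0 (shut) to 1.0 (fully open); "grip_force": force on a finger pad.
Only numpy, scipy, OpenCV 4.12 (cv2) and the standard library are available. Lean on these libraries where they do the work, as an engineer would, in place of code of your own. Each camera call takes 0.05 s, during which the arm holds its last target. There are 200 camera calls.

TASK

Take the drift punch out of the steel punch block and with it drive the stuck brass pin down out of the clevis of the small green feed drive, from the end away from its head, until the pin drops into the pan below. Then stand the punch back in a hole of the punch block, and last slide the clear guard fully shut over the clevis until its latch catches.

Things in the scene. Friction and masses are not known exactly. Their poses are not given: they have to be found in the camera images.
- drive_unit: the feed drive, fixed to the bench: green base plate 150 x 300 x 10 mm with grey gearbox at its -y end, a dark steel clevis (fork and rod eye) on a rod along y, and a grey guide post at +y. Origin: on the bench straight below the axis of the clevis pin; z up, y along the rod and the guard rails.
- bore_mouth (a point): centre of the upper mouth of the clevis's vertical bore, 103 mm above the bench, in the flat 42 x 50 mm top of the fork. The bore runs straight down through the clevis, 36 mm long, 16.5 mm wide at the mouth and 14 mm between its grips further down. Nothing but the pin is in it; below it is 54 mm of free space over the pan.
- pin_center (a point): the stuck brass clevis pin, at half its length: shank 14 mm thick, 30 mm long, with a head 20 mm wide and 4 mm thick at its lower end, under the clevis. Its plain upper end stands 6 mm below the bore mouth. Friction holds it (about 7 to 11 N to push) until its upper end is 26 mm below the mouth; then it falls out. 40 g.
- pan_floor (a point): centre of the floor of the dark open catch pan under the clevis, 94 x 90 mm, 22 mm high walls, floor 13 mm above the bench.
- punch_center (a point): the drift punch, dark steel, 96 mm long and 10 mm thick, at half its length. It stands nose down in the punch block, its thick end up; the only one of the punches there that is loose. Its own z axis points along the punch to the nose (down at the start). 44 g.
- punch_nose (a point): the end face of the nose of that punch, 48 mm along its z axis from its centre. The punch reaches 10 mm thick (to be reckoned with for clearances) right to the nose.
- punch_block: drilled dark steel block 36 x 188 x 22 mm, heavy and fixed, origin at the centre of its underside, long along its y. A row of nine holes at its y = -78, -58.5, -39, -19.5, 0, 19.5, 39, 58.5 and 78 mm, each 14 mm across in x and 12 mm in y, 16 mm deep (floor 6 mm above the bench). Two other punches stand fixed in the holes at y = 58.5 and 78 mm; the loose one in the hole at -39.
- home_hole (a point): centre of the mouth of the hole in which the loose punch stands at the start, 22 mm above the bench.
- guard (a joint): travel of the guard along the unit's +y in m: 0 is wide open, parked over the gearbox; 0.105 is fully shut over the clevis (end stop). It starts between 0 and 0.02. It slides with about 2 N; over the last 20 mm or so the latch adds up to about 6 N, then it springs up with a click behind the guard's tooth.
- guard_grip (a point): centre of the upright part of the black handle on top of the guard: 50 mm along the unit's x, 12 mm thick along its y, from 136 mm to 166 mm above the bench (the point is 154 mm up). It stands free for pinching from above. The guard is a clear hood with yellow edges, 120 x 120 mm, its top 132 mm above the bench.
- latch (a joint): how far the brass spring latch is pressed down, m: 0 is up (at rest, or caught behind the guard's tooth), up to 0.008 while the tooth rides over it.

How it is judged:
On the way, in this order (a step that is already met when the one before it is completed fails the run):
1. the nose of the punch is in the clevis bore, driving the pin (horizontal distance between punch_nose and bore_mouth below 0.006 m and z of punch_nose in the frame of bore_mouth between -0.045 and -0.01 m), for 0.02 s.
2. the pin has dropped into the pan (height (world z) of pin_center below 0.045 m and horizontal distance between pin_center and pan_floor below 0.055 m and linear speed of pin below 0.05 m/s), for 0.2 s.
3. the punch stands in a hole of the punch block again, released (x of punch_nose in the frame of punch_block between -0.01 and 0.01 m and y of punch_nose in the frame of punch_block between -0.09 and 0.09 m and z of punch_nose in the frame of punch_block below 0.014 m and angle between the z axis of punch_center and the z axis of punch_block, either way round below 0.4 rad and contact force between the fingers and punch below 0.1 N), for 0.2 s.
4. the guard is shut and its latch has caught (value of joint guard above 0.101 m and value of joint latch below 0.002 m), for 0.2 s.
At the end, for the whole second after the job is handed in: The pin is in the catch pan (centre under 45 mm above the bench, within 55 mm of the pan's centre); the punch is at rest, at least 8 mm deep in a hole of the punch block, within 0.4 rad of upright; the guard is within 4 mm of its end stop, the latch up behind its tooth (pressed under 2 mm) (all of step 4 and height (world z) of pin_center below 0.045 m and horizontal distance between pin_center and pan_floor below 0.055 m and x of punch_nose in the frame of punch_block between -0.01 and 0.01 m and y of punch_nose in the frame of punch_block between -0.09 and 0.09 m and z of punch_nose in the frame of punch_block below 0.014 m and angle between the z axis of punch_center and the z axis of punch_block, either way round below 0.4 rad and linear speed of punch below 0.03 m/s); the robot touches nothing.
It also fails if it takes over 61 s, if anything falls off the work surface, if the arm or the gripper's body presses on something with over 40 N, if the wrist force passes 120 N, or if a joint passes its speed limit or range.

## Working session

There is one attempt and no reset: what is moved stays moved. The work goes in short steps, Python scripts to look and compute and a tool call to move; the robot and the scene stay as the last step left them, time stands still between calls to the robot, and variables do not carry over. Pictures are saved under pics/ and viewed, at most 10 in all, crops included, and the job is handed in when it is done.

Besides the shell and the picture viewer there is one more tool, called after "Emit:" by a JSON object that holds its "op" and its "data". carry_out: Moves the arm, as the interface text tells. Its arguments: {"type":"object","properties":{"deltas":{"type":"array","items":{"type":"array","items":{"type":"array","items":{"type":"number"}}}}},"required":["deltas"]}

```bash
mkdir -p pics
cat > h.py <<'E'
import numpy as np, cv2
from scipy.spatial.transform import Rotation as R
from bench import manip
def att(a):
    a=np.array(a,float)
    if a.shape==(3,3): return a
    return R.from_rotvec(a).as_matrix() if a.size==3 else R.from_quat(a).as_matrix()
def snap(n,save=None):
    d=manip.get_image(n)
    if save: cv2.imwrite('pics/'+save,d['img'][:,:,::-1])
    return d
def proj(d,p,fish=False):
    K=np.array(d['K']);c=att(d['attitude']).T@(np.array(p)-d['position'])
    if fish:
        r=np.hypot(c[0],c[1]);t=np.arctan2(r,c[2]);return K[0,2]+K[0,0]*t*c[0]/r,K[1,2]+K[1,1]*t*c[1]/r
    return K[0,2]+K[0,0]*c[0]/c[2],K[1,2]+K[1,1]*c[1]/c[2]
def ray(d,uv,fish=False):
    K=np.array(d['K']);x=(uv[0]-K[0,2])/K[0,0];y=(uv[1]-K[1,2])/K[1,1]
    if fish:
        t=np.hypot(x,y);s=np.sin(t)/max(t,1e-9);v=np.array([x*s,y*s,np.cos(t)])
    else: v=np.array([x,y,1.])
    v=att(d['attitude'])@v;return np.array(d['position'],float),v/np.linalg.norm(v)
def atz(d,uv,z,fish=False):
    o,v=ray(d,uv,fish);return o+v*(z-o[2])/v[2]
def tri(*rs):
    A=sum(np.eye(3)-np.outer(v,v) for o,v in rs);b=sum((np.eye(3)-np.outer(v,v))@o for o,v in rs)
    return np.linalg.solve(A,b)
E
python3 - <<'E'
from h import *
np.set_printoptions(precision=4,suppress=True)
o=manip.get_obs();print(o['clock'],o['eef_pos'],o['tcp_rot'],o['width'],manip.tcp_to_grasp)
ims=[]
for n in ['scene','side','wrist']:
    d=snap(n,n+'0.png');print(n,d['position'],np.array(d['attitude']).tolist(),np.array(d['K']).tolist())
    for t in ['drive_unit','punch_center','punch_block','guard','pin_center','guard_grip']:
        for r in manip.outline_of(n,t)[:2]:
            ys,xs=np.nonzero(r['pixels']);print(t,round(r['confidence'],2),np.array(r['box']),xs.mean().round(1),ys.mean().round(1))
E
```

```text
0.0 [0.2035 0.5908 0.4041] [-0.5188 -3.0984  0.002 ] 1.0032170809358607 0.1547
scene [ 0.2001 -0.496   0.6926] [-2.1982152460751125, 0.5793216014727216, -0.25634591446533195] [[378.892834547615, 0.0, 320.4920149101658], [0.0, 378.892834547615, 191.78963341119254], [0.0, 0.0, 1.0]]
drive_unit 0.89 [310.9 204.6 431.2 331.9] 373.3 266.9
punch_center 0.56 [268.2 172.9 275.2 196.5] 272.5 183.4
punch_block 0.59 [243.5 169.8 293.8 214.6] 266.4 193.5
punch_block 0.38 [334.4 216.5 430.  316.7] 379.8 260.6
guard 0.85 [332.4 218.8 432.2 317.6] 379.8 260.7
guard_grip 0.74 [335.4 218.3 426.7 316.8] 379.6 260.6
side [0.351  0.9876 0.4479] [-0.29105281779079784, 2.4546457743125427, -1.7504320090844507] [[411.65765679254605, 0.0, 319.5834233467764], [0.0, 411.65765679254605, 201.34519163062916], [0.0, 0.0, 1.0]]
drive_unit 0.85 [284.7 168.  363.4 254.7] 329.2 213.2
punch_center 0.44 [334.7 246.4 339.5 285. ] 338.7 263.0
punch_block 0.74 [327.7 270.8 354.5 333.1] 340.7 303.5
punch_block 0.17 [282.7 162.4 362.1 256.6] 329.0 213.2
guard 0.94 [309.4 163.5 362.6 227.3] 334.0 187.8
pin_center 0.71 [328.2 272.6 356.6 333.1] 340.8 303.2
guard_grip 0.83 [307.7 165.6 357.5 228.3] 333.8 187.6
guard_grip 0.38 [329.5 270.9 353.9 334.6] 340.3 301.7
wrist [0.1417 0.613  0.3742] [2.37413657857077, 1.6938316149273043, 0.22823877210969776] [[309.70691628693146, 0.0, 313.91273523605554], [0.0, 309.70691628693146, 200.00200013697142], [0.0, 0.0, 1.0]]
drive_unit 0.72 [129.9 382.6 145.4 396.6] 135.5 391.8
punch_block 0.71 [165.3 369.5 181.2 382.6] 171.3 374.2
guard 0.56 [165.2 366.8 180.7 384.4] 171.5 374.3
```

View pics/scene0.png

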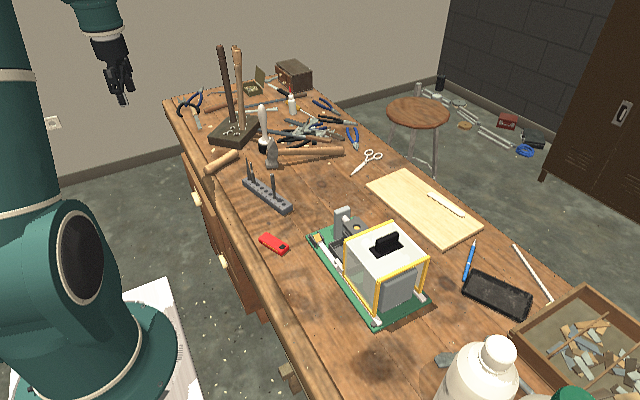

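View pics/side0.png

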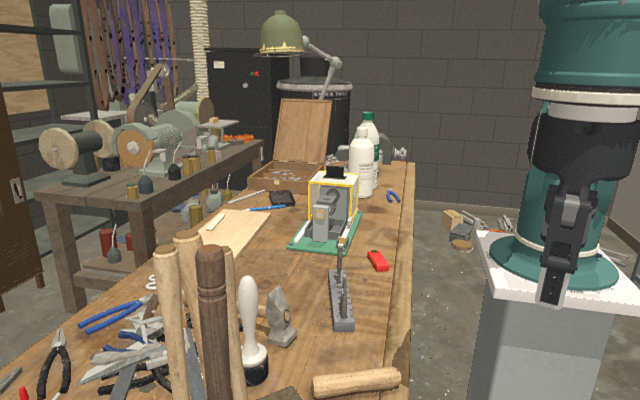

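View pics/wrist0.png

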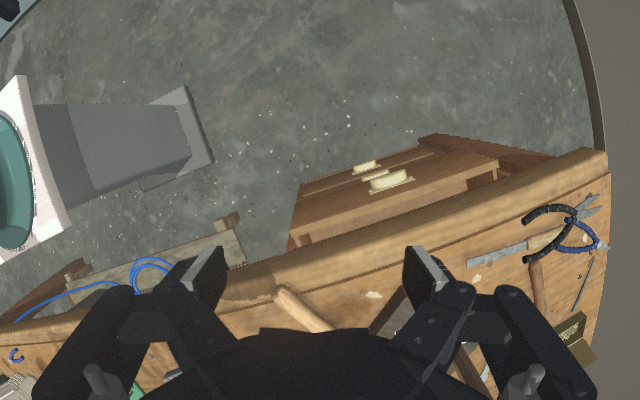

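The scene view shows the drive near (375,270) with the guard towards the camera, and the punch block near (267,195) with upright punches. In the side view the block is at (341,303). The wrist camera only sees the table edge. Next I zoom in on the block and the drive.

Run:
```python
from h import *
np.set_printoptions(precision=4,suppress=True)
a=cv2.imread('pics/scene0.png');b=cv2.imread('pics/side0.png')
z=lambda im,x,y,w,h,s:cv2.resize(im[y:y+h,x:x+w],None,fx=s,fy=s,interpolation=cv2.INTER_CUBIC)
c=np.hstack([z(a,235,145,70,75,5.714)[:420],z(b,310,225,70,115,4)[:420]])[:420]if 0 else None
A=cv2.resize(a[145:220,235:305],(392,420),interpolation=cv2.INTER_CUBIC)
B=cv2.resize(b[235:340,310:375],(260,420),interpolation=cv2.INTER_CUBIC)
cv2.imwrite('pics/z1.png',np.hstack([A,B]))
cv2.imwrite('pics/z2.png',np.hstack([cv2.resize(a[200:335,300:440],(430,415)),cv2.resize(b[155:260,280:370],(355,415))]))
```

```text
(no output)
```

View pics/z1.png

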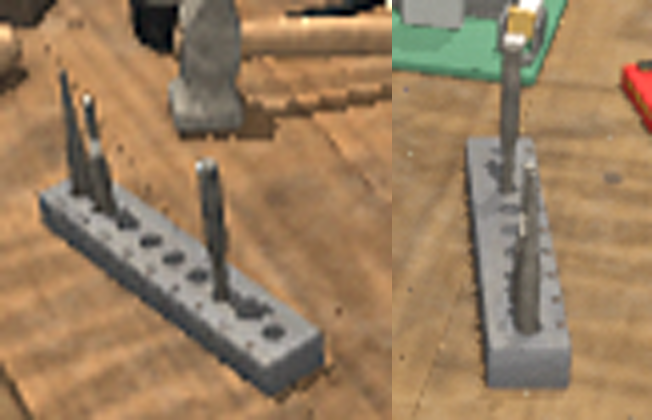

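View pics/z2.png

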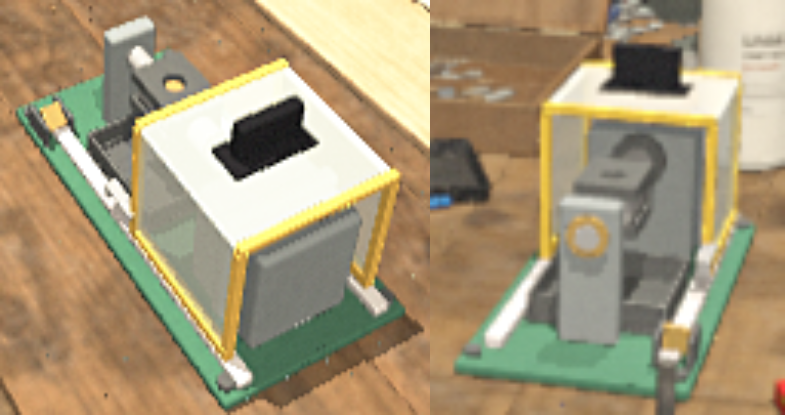

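The zoom shows the loose punch standing alone, its top at scene (272.0,174.1) and its foot at (274.6,198). The two fixed punches are at the far left end of the block. The clevis bore, with its brass pin end, is at scene (356.7,227.3) and side (329.2,198.5). The guard is parked over the gearbox.

Run:
```python
from h import *
np.set_printoptions(precision=4,suppress=True)
S=snap('scene');D=snap('side')
P=lambda n,uv,z:print(n,atz(S,uv,z)[:2])
print('punch top tri',tri(ray(S,(272,174.1)),ray(D,(341,244.5))),'foot',tri(ray(S,(274.6,198)),ray(D,(339,282))))
P('punch top',(272,174.1),.102);P('foot',(274.6,198),.022)
print('bore tri',tri(ray(S,(356.7,227.3)),ray(D,(329.2,198.5))));P('bore',(356.7,227.3),.1)
for uv in [(242.1,180.4),(283.2,210.7),(293,204.8)]:P('blk',uv,.022)
for uv in [(304.9,235.2),(373.3,330.3),(431.9,300.3)]:P('base',uv,.01)
P('handle top',(387,235.5),.166)
o=manip.get_obs();print(R.from_rotvec(o['tcp_rot']).as_matrix())
```

```text
punch top tri [0.467  0.257  0.1033] foot [0.4674 0.2591 0.0203]
punch top [0.469  0.2592]
foot [0.4678 0.2575]
bore tri [ 0.5476 -0.0164  0.1033]
bore [ 0.5532 -0.0124]
blk [0.418  0.3771]
blk [0.4665 0.1988]
blk [0.4991 0.207 ]
base [0.48  0.102]
base [ 0.478  -0.1932]
base [ 0.6241 -0.1977]
handle top [ 0.5518 -0.1136]
[[-0.9455  0.3257  0.    ]
 [ 0.3257  0.9455 -0.0001]
 [-0.     -0.0001 -1.    ]]
```

Run:
```python
from h import *
np.set_printoptions(precision=4,suppress=True)
S=snap('scene');D=snap('side')
print(tri(ray(S,(221,46)),ray(D,(212,248))),tri(ray(S,(237,46)),ray(D,(188,234))),atz(S,(232,135),.02),atz(S,(218,143),.02))
```

```text
[0.5075 0.6994 0.2963] [0.5479 0.6712 0.2948] [0.4772 0.6392 0.02  ] [0.4198 0.6136 0.02  ]
```

Emit:
{"op": "carry_out", "data": {"deltas": [[[-0.03, -0.02, 0, 7, 100], [-0.065, -0.042, 0, 14, 100], [-0.1, -0.064, 0, 21, 100], [-0.135, -0.086, 0, 28, 100], [-0.17, -0.108, 0, 35, 100], [-0.205, -0.13, 0, 42, 100], [-0.24, -0.152, 0, 49, 100], [-0.275, -0.174, 0, 56, 100]]]}}

```text
clock: 1.92
eef_pos: [0.4077, 0.335, 0.405]
tcp_rot: [-1.92, -2.487, -0.001]
contact_force: [1.1, 1.3, 0.2]
width: 1.002
grip_force: 0.0
```

```bash
cat >> h.py <<'E'
def togo(p,yaw_y=None):
    """shift in tool axes from measured TCP so that grasp point goes to p; turn so tool y has azimuth yaw_y (deg)"""
    o=manip.get_obs();M=R.from_rotvec(o['tcp_rot']).as_matrix()
    g=np.array(o['eef_pos'])+M[:,2]*manip.tcp_to_grasp
    az=np.degrees(np.arctan2(M[1,1],M[0,1]));print('t',round(o['clock'],2),'grasp',g.round(4),'az',az.round(2),'f',np.array(o['contact_force']).round(1),'w',round(o['width'],3),'gf',round(o['grip_force'],1))
    print('shift',(M.T@(np.array(p)-g)).round(4),'turn',None if yaw_y is None else round(az-yaw_y,2))
E
python3 -c "
from h import *
togo([.468,.258,.25],15.2)"
```

```text
t 1.92 grasp [0.4078 0.3351 0.2503] az 14.65 f [1.1 1.3 0.2] w 1.002 gf 0.0
shift [-0.0898  0.0387  0.0003] turn -0.55
```

Emit:
{"op": "carry_out", "data": {"deltas": [[[-0.03, 0.013, 0.02, 0, 100], [-0.06, 0.026, 0.04, 0, 100], [-0.09, 0.039, 0.06, 0, 100], [-0.09, 0.039, 0.06, 0, 100], [-0.09, 0.039, 0.06, 0, 100]]]}}

```text
clock: 2.33
eef_pos: [0.4686, 0.2583, 0.3438]
tcp_rot: [1.917, 2.489, -0.003]
contact_force: [-0.3, 0.9, 0.4]
width: 1.0
grip_force: 0.0
```

Run:
```python
from h import *
np.set_printoptions(precision=4,suppress=True)
togo([.468,.258,.085],15.2)
d=snap('wrist','w1.png');print(d['position'])
for z in (.102,.022):print(z,proj(d,(.468,.258,z),True))
for r in manip.outline_of('wrist','punch_center')[:3]:
    print(r['confidence'],r['box'])
```

```text
t 2.33 grasp [0.4684 0.2581 0.1891] az 14.8 f [-0.3  0.9  0.4] w 1.0 gf 0.0
shift [ 0.0002 -0.0003  0.1041] turn -0.4
[0.4526 0.323  0.3132]
0.102 (np.float64(311.7365799646285), np.float64(212.1870689427316))
0.022 (np.float64(312.36979206615644), np.float64(187.15960169187977))
0.86 [307.1, 177.4, 322.8, 211.8]
0.61 [284.5, 304.4, 400.6, 337.3]
```

View pics/w1.png

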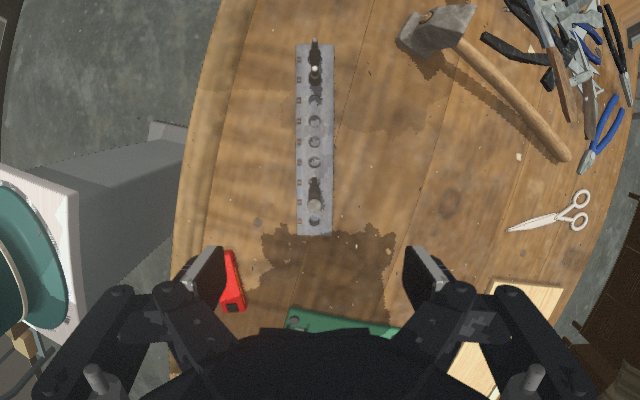

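The wrist view shows the loose punch's top disc at about (315,205), the block running straight up the image from (314,235) to (315,45), and empty holes at (315,162), (315,142) and (314,121).

Run:
```python
from h import *
np.set_printoptions(precision=4,suppress=True)
d=snap('wrist')
im=cv2.resize(d['img'][40:250,270:360,::-1],None,fx=4,fy=4,interpolation=cv2.INTER_CUBIC);im=np.hstack([im[400:840],im[0:440]]);cv2.imwrite('pics/w1z.png',im)
p=atz(d,(315,205),.102,True);print(p)
for uv in [(315,162),(315,142),(314,121)]:print(atz(d,uv,.022,True))
togo([p[0],p[1],.083],15)
```

```text
[0.4683 0.2661 0.102 ]
[0.4636 0.2849 0.022 ]
[0.4586 0.3034 0.022 ]
[0.4526 0.3223 0.022 ]
t 2.48 grasp [0.4676 0.261  0.1904] az 15.06 f [-0.4  0.6 -0.5] w 1.002 gf 0.0
shift [0.0047 0.002  0.1075] turn 0.06
```

View pics/w1z.png

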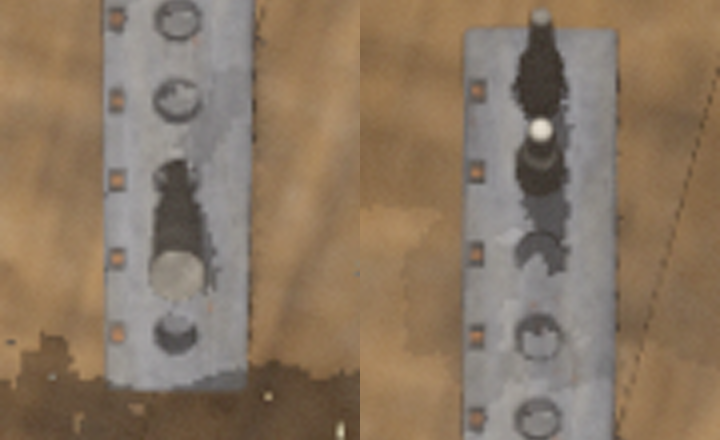

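The crop shows the punch's top disc at image (314.5,208.3) and its foot in the -39 hole at (314.5,185). The -19.5 and 0 hole mouths are at (314.5,165) and (314.5,145).

Run:
```python
from h import *
np.set_printoptions(precision=4,suppress=True)
d=snap('wrist')
p=atz(d,(314.5,208.3),.102,True);print(p)
hs=[atz(d,uv,.022,True) for uv in [(314.5,185),(314.5,165),(314.5,145)]]
for h in hs:print(h)
v=hs[2]-hs[0];print(np.degrees(np.arctan2(-v[0],v[1])),np.linalg.norm(v))
togo([p[0],p[1],.083],15)
```

```text
[0.4685 0.264  0.102 ]
[0.4689 0.2635 0.022 ]
[0.4638 0.2824 0.022 ]
[0.4588 0.301  0.022 ]
15.11229755251627 0.03875027395646149
t 2.53 grasp [0.4675 0.2611 0.1906] az 15.08 f [-0.1  0.7 -0.4] w 0.997 gf 0.0
shift [0.0025 0.0017 0.1076] turn 0.08
```

Emit:
{"op": "carry_out", "data": {"deltas": [[[0.0025, 0.0017, 0.03, 0, 100], [0.0025, 0.0017, 0.06, 0, 100], [0.0025, 0.0017, 0.09, 0, 100], [0.0025, 0.0017, 0.1075, 0, 100], [0.0025, 0.0017, 0.1075, 0, 100], [0.0025, 0.0017, 0.1075, 0, 0], [0.0025, 0.0017, 0.1075, 0, 0], [0.0025, 0.0017, 0.1075, 0, 0]]]}}

```text
clock: 3.2
eef_pos: [0.4692, 0.2633, 0.2389]
tcp_rot: [1.912, 2.492, 0.004]
contact_force: [0.1, -0.5, 0.8]
width: 0.603
grip_force: 0.0
```

Emit:
{"op": "carry_out", "data": {"deltas": [[[0, 0, 0, 0, 0], [0, 0, 0, 0, 0], [0, 0, 0, 0, 0], [0, 0, 0, 0, 0], [0, 0, 0, 0, 0], [0, 0, 0, 0, 0]]]}}

```text
clock: 3.7
eef_pos: [0.469, 0.2629, 0.2377]
tcp_rot: [1.913, 2.492, 0.001]
contact_force: [-2.0, -0.3, 7.5]
width: 0.103
grip_force: 58.5
```

```bash
python3 -c "
from h import *
togo([.468,.264,.083],15)"
```

```text
t 3.7 grasp [0.4691 0.263  0.083 ] az 14.99 f [-2.  -0.3  7.5] w 0.103 gf 58.5
shift [ 0.0013 -0.0008 -0.    ] turn -0.01
```

Emit:
{"op": "carry_out", "data": {"deltas": [[[0, 0, -0.02, 0, 0], [0, 0, -0.05, 0, 0], [0, 0, -0.085, 0, 0], [0, 0, -0.12, 0, 0], [0, 0, -0.14, 0, 0], [0, 0, -0.14, 0, 0]]]}}

```text
clock: 4.2
eef_pos: [0.4696, 0.263, 0.3816]
tcp_rot: [1.912, 2.491, 0.009]
contact_force: [0.7, -0.3, -1.1]
width: 0.099
grip_force: 58.5
```

```bash
python3 -c "
from h import *
togo([.549,-.014,.215],0)"
```

```text
t 4.2 grasp [0.4704 0.2636 0.2269] az 14.98 f [ 0.7 -0.3 -1.1] w 0.099 gf 58.5
shift [-0.2885  0.0042  0.0112] turn 14.98
```

Emit:
{"op": "carry_out", "data": {"deltas": [[[-0.03, 0, 0, 3, 0], [-0.07, 0.001, 0, 6, 0], [-0.11, 0.002, 0, 9, 0], [-0.15, 0.002, 0, 12, 0], [-0.19, 0.003, 0, 15, 0], [-0.23, 0.004, 0, 15, 0], [-0.265, 0.004, 0, 15, 0], [-0.2885, 0.004, 0, 15, 0]]]}}

```text
clock: 4.87
eef_pos: [0.5475, -0.0185, 0.3768]
tcp_rot: [2.224, 2.218, -0.001]
contact_force: [0.9, -0.3, -0.5]
width: 0.099
grip_force: 58.5
```

Emit:
{"op": "carry_out", "data": {"deltas": [[[0, 0, 0, 0, 0], [0, 0, 0, 0, 0], [0, 0, 0, 0, 0]]]}}

```text
clock: 5.12
eef_pos: [0.5472, -0.0143, 0.3767]
tcp_rot: [-2.221, -2.221, 0.001]
contact_force: [0.1, -0.7, -0.8]
width: 0.098
grip_force: 58.5
```

Run:
```python
from h import *
np.set_printoptions(precision=4,suppress=True)
togo([.549,-.014,.215],0)
d=snap('wrist');s=snap('scene');e=snap('side')
print(proj(d,(.549,-.014,.103),True))
A=cv2.resize(d['img'][120:320,220:420,::-1],(440,440),interpolation=cv2.INTER_CUBIC)
B=cv2.resize(s['img'][160:260,320:400,::-1],(352,440),interpolation=cv2.INTER_CUBIC)
cv2.imwrite('pics/w2.png',np.hstack([A,B]));np.save('w2.npy',[*np.ravel(d['position']),*np.ravel(d['attitude'])])
```

```text
t 5.12 grasp [ 0.547  -0.0143  0.222 ] az 0.01 f [ 0.1 -0.7 -0.8] w 0.098 gf 58.5
shift [0.0003 0.002  0.007 ] turn 0.01
(np.float64(315.02764604825774), np.float64(200.6842437906708))
```

View pics/w2.png

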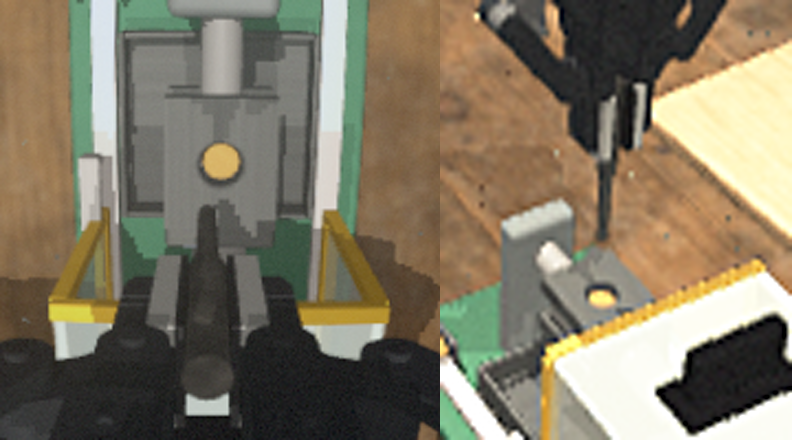

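The wrist crop shows the brass pin end at image (320.5,193.6) and the nose of the punch at about (314,217). The bore therefore lies a little right of and beyond the nose.

Run:
```python
from h import *
np.set_printoptions(precision=4,suppress=True)
d=snap('wrist')
p=atz(d,(320.5,193.6),.097,True);print('bore',p)
print('nose',atz(d,(314.1,217.5),.145,True), 'expected px',proj(d,(.547,-.0143,.145),True))
togo([p[0],p[1],.19],0)
```

```text
bore [ 0.5537 -0.009   0.097 ]
nose [ 0.5484 -0.014   0.145 ] expected px (np.float64(312.061328539618), np.float64(217.96778634644508))
t 5.32 grasp [ 0.5472 -0.0138  0.2224] az 0.08 f [ 0.7 -0.4 -0. ] w 0.1 gf 58.5
shift [0.0047 0.0066 0.0324] turn 0.08
```

Emit:
{"op": "carry_out", "data": {"deltas": [[[0.0048, 0.0055, 0.01, 0, 0], [0.0048, 0.0055, 0.025, 0, 0], [0.0048, 0.0055, 0.032, 0, 0], [0.0048, 0.0055, 0.032, 0, 0], [0.0048, 0.0055, 0.032, 0, 0]]]}}

```text
clock: 5.73
eef_pos: [0.5529, -0.0099, 0.3449]
tcp_rot: [-2.221, -2.221, 0.001]
contact_force: [-0.0, -0.6, 0.2]
width: 0.096
grip_force: 58.5
```

Run:
```python
from h import *
np.set_printoptions(precision=4,suppress=True)
togo([.5525,-.009,.154],0)
d=snap('wrist');e=snap('side');s=snap('scene')
A=cv2.resize(d['img'][140:240,270:370,::-1],(420,420),interpolation=cv2.INTER_CUBIC)
B=cv2.resize(s['img'][190:250,330:380,::-1],(350,420),interpolation=cv2.INTER_CUBIC)
cv2.imwrite('pics/w3.png',np.hstack([A,B]))
```

```text
t 5.73 grasp [ 0.5527 -0.0099  0.1902] az -0.01 f [-0.  -0.6  0.2] w 0.096 gf 58.5
shift [ 0.0009 -0.0002  0.0362] turn -0.01
```

View pics/w3.png

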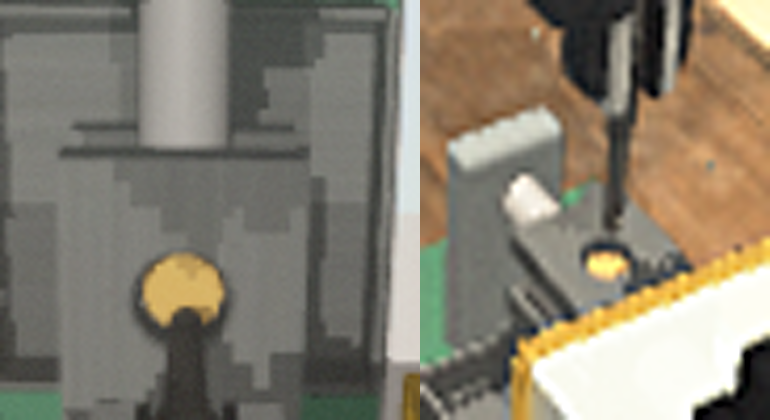

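The close wrist crop shows the pin end centred at image (313.6,209). The nose tip is at about (314.3,215), right at its near edge and almost in line.

Run:
```python
from h import *
np.set_printoptions(precision=4,suppress=True)
d=snap('wrist');s=snap('scene')
print('bore',atz(d,(313.6,209),.097,True),'ring',atz(d,(313.6,210),.103,True),'nose',atz(d,(314.3,215.5),.113,True))
print('scene: bore',atz(s,(330+(606-420)/7,190+260/7),.1),'nose',atz(s,(330+(613-420)/7,190+224/7),.113))
togo([.5525,-.009,.154],0)
```

```text
bore [ 0.5541 -0.0094  0.097 ] ring [ 0.5541 -0.0083  0.103 ] nose [ 0.5546 -0.0092  0.113 ]
scene: bore [ 0.5532 -0.0119  0.1   ] nose [ 0.5562 -0.0103  0.113 ]
t 5.98 grasp [ 0.5531 -0.0101  0.191 ] az -0.02 f [ 0.4  0.4 -0.7] w 0.095 gf 58.5
shift [ 0.0011 -0.0006  0.037 ] turn -0.02
```

Emit:
{"op": "carry_out", "data": {"deltas": [[[0, -0.0005, 0.006, 0, 0], [0, -0.0005, 0.011, 0, 0], [0, -0.0005, 0.015, 0, 0], [0, -0.0005, 0.02, 0, 0], [0, -0.0005, 0.024, 0, 0]]]}}

```text
clock: 6.4
eef_pos: [0.5524, -0.0101, 0.321]
tcp_rot: [2.222, 2.221, 0.0]
contact_force: [-2.3, -0.8, 9.9]
width: 0.09
grip_force: 59.3
```

Emit:
{"op": "carry_out", "data": {"deltas": [[[0, 0, 0.005, 0, 0], [0, 0, 0.01, 0, 0], [0, 0, 0.014, 0, 0], [0, 0, 0.018, 0, 0], [0, 0, 0.02, 0, 0], [0, 0, 0.02, 0, 0], [0, 0, 0.02, 0, 0]]]}}

```text
clock: 6.98
eef_pos: [0.5523, -0.0101, 0.3011]
tcp_rot: [-2.222, -2.221, 0.001]
contact_force: [0.3, -0.3, -0.4]
width: 0.096
grip_force: 58.4
```

Run:
```python
from h import *
np.set_printoptions(precision=4,suppress=True)
togo([.5525,-.009,.148],0)
d=snap('side','side2.png')
for r in manip.outline_of('side','pin_center')[:3]:print(r['confidence'],r['box'])
print(proj(d,(.553,-.0095,.028)))
```

```text
t 6.98 grasp [ 0.5523 -0.0101  0.1464] az -0.01 f [ 0.3 -0.3 -0.4] w 0.096 gf 58.4
shift [ 0.0011  0.0002 -0.0016] turn -0.01
(np.float64(324.98121128335816), np.float64(225.1646753531071))
```

The driving force rose to about 10 N and then dropped to zero, so the pin is out. Next I retract, then check the bore numerically.

Emit:
{"op": "carry_out", "data": {"deltas": [[[0, 0, -0.015, 0, 0], [0, 0, -0.04, 0, 0], [0, 0, -0.07, 0, 0], [0, 0, -0.08, 0, 0], [0, 0, -0.08, 0, 0]]]}}

```text
clock: 7.5
eef_pos: [0.5528, -0.0102, 0.384]
tcp_rot: [2.22, 2.219, 0.006]
contact_force: [0.2, 0.3, -1.3]
width: 0.097
grip_force: 58.5
```

Run:
```python
from h import *
np.set_printoptions(precision=4,suppress=True)
togo([.469,.263,.227],15)
for n in ('wrist','side','scene'):
    d=snap(n);im=d['img'].astype(int);print(n,[(round(r['confidence'],2),np.round(r['box'])) for r in manip.outline_of(n,'pin_center')[:2]])
    for z in (.097,.03):
        u,v=proj(d,(.5535,-.0095,z),n=='wrist');u,v=int(u),int(v)
        w=im[v-12:v+13,u-15:u+16];m=(w[...,0]-w[...,2]>60);ys,xs=np.nonzero(m);print(' z',z,u,v,'brass px',m.sum(),im[v,u],(xs.mean()+u-15,ys.mean()+v-12) if m.any() else '')
```

```text
t 7.5 grasp [ 0.5535 -0.0101  0.2293] az -0.01 f [ 0.2  0.3 -1.3] w 0.097 gf 58.5
shift [ 0.273  -0.0846  0.0021] turn -15.01
wrist []
 z 0.097 311 196 brass px 0 [70 71 68] 
 z 0.03 311 180 brass px 0 [124 126 121] 
side []
 z 0.097 325 200 brass px 55 [147 142 134] (np.float64(315.03636363636366), np.float64(202.87272727272727))
 z 0.03 324 224 brass px 67 [161 161 154] (np.float64(316.13432835820896), np.float64(215.80597014925374))
scene [(0.49, array([306., 205., 429., 333.]))]
 z 0.097 356 227 brass px 215 [168 160 151] (np.float64(362.25581395348837), np.float64(225.91162790697675))
 z 0.03 354 247 brass px 106 [251 251 243] (np.float64(347.2358490566038), np.float64(243.74528301886792))
```

Emit:
{"op": "carry_out", "data": {"deltas": [[[0.025, -0.009, 0, -2, 0], [0.065, -0.02, 0, -4, 0], [0.105, -0.032, 0, -6, 0], [0.145, -0.045, 0, -8, 0], [0.185, -0.057, 0, -10, 0], [0.22, -0.068, 0, -12, 0], [0.25, -0.078, 0, -14, 0], [0.273, -0.0845, 0, -15, 0]]]}}

```text
clock: 8.47
eef_pos: [0.4664, 0.2658, 0.3805]
tcp_rot: [-1.907, -2.496, 0.001]
contact_force: [1.1, 0.2, -0.2]
width: 0.097
grip_force: 58.5
```

Emit:
{"op": "carry_out", "data": {"deltas": [[[0, 0, 0.04, 0, 0], [0, 0, 0.08, 0, 0], [0, 0, 0.1, 0, 0], [0, 0, 0.1, 0, 0], [0, 0, 0.1, 0, 0], [0, 0, 0.1, 0, 0]]]}}

```text
clock: 8.97
eef_pos: [0.4684, 0.263, 0.2824]
tcp_rot: [1.913, 2.491, 0.002]
contact_force: [0.1, -0.1, -0.0]
width: 0.1
grip_force: 58.7
```

Run:
```python
from h import *
np.set_printoptions(precision=4,suppress=True)
togo([.469,.263,.083],15)
d=snap('wrist');s=snap('scene');e=snap('side')
print('hole',proj(d,(.4689,.2635,.022),True),'nose',proj(d,(.469,.263,.05),True))
A=cv2.resize(d['img'][150:240,270:360,::-1],(420,420),interpolation=cv2.INTER_CUBIC)
B=cv2.resize(s['img'][160:215,250:300,::-1],(380,420),interpolation=cv2.INTER_CUBIC)
cv2.imwrite('pics/w4.png',np.hstack([A,B]))
```

```text
t 8.97 grasp [0.4686 0.2631 0.1277] az 14.97 f [ 0.1 -0.1 -0. ] w 0.1 gf 58.7
shift [-0.0002  0.0003  0.0447] turn -0.03
hole (np.float64(312.62982386798916), np.float64(204.78806414345723)) nose (np.float64(312.49532642434855), np.float64(216.80458898475874))
```

View pics/w4.png

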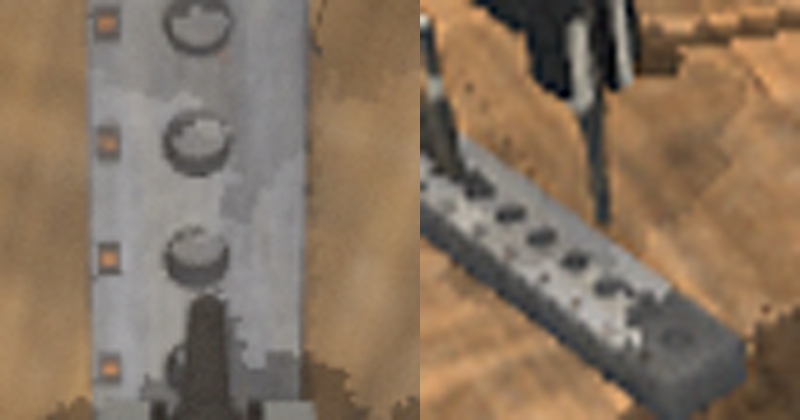

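The nose tip is at wrist image (314,215) and its hole at (312.2,205.3). The projection predicts the nose at (312.5,216.8), so it sits about 1 mm towards +y of the tool. I correct slightly and lower gently.

Emit:
{"op": "carry_out", "data": {"deltas": [[[-0.0005, -0.0006, 0.01, 0, 0], [-0.0005, -0.0006, 0.02, 0, 0], [-0.0005, -0.0006, 0.028, 0, 0], [-0.0005, -0.0006, 0.034, 0, 0], [-0.0005, -0.0006, 0.036, 0, 0], [-0.0005, -0.0006, 0.036, 0, 0]]]}}

```text
clock: 9.62
eef_pos: [0.4673, 0.2622, 0.2444]
tcp_rot: [-1.913, -2.492, 0.002]
contact_force: [0.2, -0.1, 1.3]
width: 0.1
grip_force: 58.7
```

Emit:
{"op": "carry_out", "data": {"deltas": [[[0, 0, 0.003, 0, 0], [0, 0, 0.006, 0, 0], [0, 0, 0.006, 0, 0], [0, 0, 0.006, 0, 0]]]}}

```text
clock: 9.95
eef_pos: [0.4674, 0.2623, 0.2392]
tcp_rot: [1.913, 2.492, -0.0]
contact_force: [-0.5, 0.5, -0.5]
width: 0.101
grip_force: 58.7
```

Emit:
{"op": "carry_out", "data": {"deltas": [[[0, 0, 0, 0, 40], [0, 0, 0, 0, 60], [0, 0, 0, 0, 60], [0, 0, 0, 0, 60], [0, 0, 0, 0, 60], [0, 0, -0.01, 0, 60], [0, 0, -0.03, 0, 60], [0, 0, -0.06, 0, 60]]]}}

```text
clock: 10.62
eef_pos: [0.4669, 0.262, 0.2989]
tcp_rot: [-1.912, -2.492, 0.005]
contact_force: [-0.2, -1.0, 0.2]
width: 0.6
grip_force: 0.0
```

Emit:
{"op": "carry_out", "data": {"deltas": [[[0, 0, -0.03, 0, 60], [0, 0, -0.06, 0, 60], [0, 0, -0.075, 0, 60], [0, 0, -0.075, 0, 60]]]}}

```text
clock: 10.95
eef_pos: [0.468, 0.2624, 0.3785]
tcp_rot: [1.912, 2.491, 0.009]
contact_force: [0.2, 0.4, -0.6]
width: 0.602
grip_force: 0.0
```

Run:
```python
from h import *
np.set_printoptions(precision=4,suppress=True)
togo([.5535,-.155,.24],0)
d=snap('wrist');r=manip.outline_of('wrist','punch_center')
for x in r[:3]:
    b=x['box'];print(x['confidence'],b)
print('pred top',proj(d,(.4685,.264,.102),True),'foot',proj(d,(.4685,.264,.022),True))
s=snap('scene')
for x in manip.outline_of('scene','punch_center')[:3]: print(x['confidence'],x['box'])
print('pred',proj(s,(.4685,.264,.102)),proj(s,(.4685,.264,.022)))
for x in manip.outline_of('scene','guard_grip')[:2]: print('guard',x['confidence'],x['box'])
print(atz(s,(387,235.5),.166))
```

```text
t 10.95 grasp [0.4687 0.2629 0.2238] az 14.98 f [ 0.2  0.4 -0.6] w 0.602 gf 0.0
shift [-0.4256 -0.026  -0.0173] turn 14.98
0.57 [302.7, 176.1, 319.1, 206.4]
pred top (np.float64(311.67500368293827), np.float64(198.75057404385439)) foot (np.float64(311.76009316108014), np.float64(179.62946648677462))
0.58 [271.6, 173.3, 272.9, 188.9]
pred (np.float64(271.10136818713704), np.float64(173.20368785542857)) (np.float64(273.88103136145696), np.float64(196.58390053410108))
guard 0.75 [333.2, 218.4, 429.4, 318.2]
guard 0.73 [240.5, 159.2, 293.9, 214.4]
[ 0.5518 -0.1136  0.166 ]
```

The punch is standing in its hole again. Next, the closed fingers go behind the guard handle (-y side).

Emit:
{"op": "carry_out", "data": {"deltas": [[[-0.03, -0.002, -0.017, 3, 0], [-0.07, -0.004, -0.017, 6, 0], [-0.11, -0.006, -0.017, 9, 0], [-0.15, -0.009, -0.017, 12, 0], [-0.19, -0.011, -0.017, 15, 0], [-0.23, -0.014, -0.017, 15, 0], [-0.27, -0.016, -0.017, 15, 0], [-0.31, -0.019, -0.017, 15, 0]]]}}

```text
clock: 11.87
eef_pos: [0.5292, -0.0439, 0.3906]
tcp_rot: [-2.221, -2.221, 0.002]
contact_force: [1.2, 1.2, 0.6]
width: -0.002
grip_force: 0.0
```

Run:
```python
from h import *
togo([.5535,-.155,.24],0)
```

```text
t 11.87 grasp [ 0.529  -0.0439  0.2359] az 0.0 f [1.2 1.2 0.6] w -0.002 gf 0.0
shift [-0.1111  0.0245 -0.0041] turn 0.0
```

Emit:
{"op": "carry_out", "data": {"deltas": [[[-0.04, 0.008, 0, 0, 0], [-0.08, 0.016, 0, 0, 0], [-0.11, 0.0245, 0, 0, 0], [-0.11, 0.0245, 0, 0, 0], [-0.11, 0.0245, 0, 0, 0], [-0.11, 0.0245, 0, 0, 0]]]}}

```text
clock: 12.37
eef_pos: [0.5537, -0.1515, 0.3904]
tcp_rot: [-2.221, -2.22, 0.002]
contact_force: [0.1, 0.1, 0.8]
width: 0.002
grip_force: 0.0
```

Run:
```python
from h import *
np.set_printoptions(precision=4,suppress=True)
togo([.5535,-.155,.162],0)
d=snap('wrist')
im=d['img'].astype(int).sum(2)
for y in (-.0945,-.1075,-.1136,-.12,-.13,-.143):
    u,v=proj(d,(.5535,y,.166),True);print(y,round(u),round(v))
u0=proj(d,(.5535,-.1,.166),True)[0]
print([(v,im[v,int(u0)+3],im[v,int(u0)-12]) for v in range(150,330,4)])
```

```text
t 12.37 grasp [ 0.5534 -0.1515  0.2357] az -0.01 f [0.1 0.1 0.8] w 0.002 gf 0.0
shift [-0.0035  0.0002  0.0737] turn -0.01
-0.0945 312 134
-0.1075 312 154
-0.1136 312 164
-0.12 312 174
-0.13 312 189
-0.143 312 208
[(150, np.int64(199), np.int64(210)), (154, np.int64(220), np.int64(223)), (158, np.int64(256), np.int64(254)), (162, np.int64(237), np.int64(248)), (166, np.int64(233), np.int64(231)), (170, np.int64(214), np.int64(216)), (174, np.int64(210), np.int64(250)), (178, np.int64(609), np.int64(607)), (182, np.int64(611), np.int64(608)), (186, np.int64(605), np.int64(609)), (190, np.int64(606), np.int64(612)), (194, np.int64(610), np.int64(609)), (198, np.int64(610), np.int64(611)), (202, np.int64(606), np.int64(607)), (206, np.int64(606), np.int64(610)), (210, np.int64(610), np.int64(606)), (214, np.int64(616), np.int64(617)), (218, np.int64(595), np.int64(598)), (222, np.int64(612), np.int64(592)), (226, np.int64(512), np.int64(520)), (230, np.int64(429), np.int64(524)), (234, np.int64(277), np.int64(264)), (238, np.int64(174), np.int64(310)), (242, np.int64(178), np.int64(334)), (246, np.int64(167), np.int64(353)), (250, np.int64(149), np.int64(348)), (254, np.int64(160), np.int64(347)), (258, np.int64(144), np.int64(341)), (262, np.int64(148), np.int64(342)), (266, np.int64(118), np.int64(274)), (270, np.int64(198), np.int64(123)), (274, np.int64(134), np.int64(135)), (278, np.int64(113), np.int64(110)), (282, np.int64(118), np.int64(115)), (286, np.int64(118), np.int64(110)), (290, np.int64(109), np.int64(109)), (294, np.int64(107), np.int64(103)), (298, np.int64(106), np.int64(102)), (302, np.int64(121), np.int64(89)), (306, np.int64(127), np.int64(67)), (310, np.int64(152), np.int64(70)), (314, np.int64(181), np.int64(89)), (318, np.int64(295), np.int64(81)), (322, np.int64(321), np.int64(79)), (326, np.int64(295), np.int64(73))]
```

Emit:
{"op": "carry_out", "data": {"deltas": [[[-0.0035, 0, 0.03, 0, 0], [-0.0035, 0, 0.06, 0, 0], [-0.0035, 0, 0.074, 0, 0], [-0.0035, 0, 0.074, 0, 0], [0.006, 0, 0.074, 0, 0], [0.016, 0, 0.074, 0, 0], [0.026, 0, 0.074, 0, 0]]]}}

```text
clock: 13.0
eef_pos: [0.5541, -0.1246, 0.3185]
tcp_rot: [2.22, 2.221, 0.002]
contact_force: [0.1, -1.9, 0.8]
width: 0.001
grip_force: 0.9
```

Emit:
{"op": "carry_out", "data": {"deltas": [[[0.015, 0, 0, 0, 0], [0.03, 0, 0, 0, 0], [0.045, 0, 0, 0, 0], [0.06, 0, 0, 0, 0], [0.07, 0, 0, 0, 0], [0.076, 0, 0, 0, 0], [0.08, 0, 0, 0, 0]]]}}

```text
clock: 13.58
eef_pos: [0.5539, -0.0449, 0.3178]
tcp_rot: [2.22, 2.222, 0.001]
contact_force: [0.4, -1.6, 1.4]
width: 0.002
grip_force: 0.8
```

Emit:
{"op": "carry_out", "data": {"deltas": [[[0.003, 0, 0, 0, 0], [0.006, 0, 0, 0, 0], [0.009, 0, 0, 0, 0], [0.012, 0, 0, 0, 0]]]}}

```text
clock: 13.92
eef_pos: [0.5538, -0.0342, 0.3173]
tcp_rot: [2.222, 2.22, -0.0]
contact_force: [0.4, -2.1, 1.2]
width: -0.001
grip_force: 0.8
```

Emit:
{"op": "carry_out", "data": {"deltas": [[[0.003, 0, 0, 0, 0], [0.006, 0, 0, 0, 0], [0.009, 0, 0, 0, 0]]]}}

```text
clock: 14.17
eef_pos: [0.5537, -0.026, 0.3173]
tcp_rot: [2.222, 2.219, -0.002]
contact_force: [2.4, -24.6, -1.0]
width: 0.002
grip_force: 11.8
```

Emit:
{"op": "carry_out", "data": {"deltas": [[[0.002, 0, 0, 0, 0], [0.004, 0, 0, 0, 0]]]}}

```text
clock: 14.33
eef_pos: [0.5536, -0.0252, 0.3173]
tcp_rot: [2.223, 2.213, -0.006]
contact_force: [2.9, -40.7, -4.3]
width: -0.002
grip_force: 20.6
```

The force climbed to about 40 N at the expected end-stop position. I back off, lift clear and check.

Emit:
{"op": "carry_out", "data": {"deltas": [[[-0.006, 0, 0, 0, 0], [-0.02, 0, 0, 0, 0], [-0.03, 0, -0.01, 0, 0], [-0.03, 0, -0.05, 0, 0], [-0.03, 0, -0.09, 0, 0], [-0.03, 0, -0.12, 0, 0], [-0.03, 0, -0.12, 0, 0], [-0.03, 0, -0.12, 0, 0]]]}}

```text
clock: 15.0
eef_pos: [0.5538, -0.0512, 0.4393]
tcp_rot: [2.22, 2.22, 0.004]
contact_force: [-1.0, 0.3, -2.3]
width: 0.0
grip_force: 0.0
```

Run:
```python
from h import *
np.set_printoptions(precision=4,suppress=True)
togo([.55,-.05,.28],0)
s=snap('scene','fin_scene.png');e=snap('side','fin_side.png')
for n in('scene','side'):
    for t in('guard','punch_center','pin_center','latch'):print(n,t,[(round(r['confidence'],2),np.round(r['box'],1)) for r in manip.outline_of(n,t)[:2]])
for y in (-.0095,-.0135,-.02):print('handle',y,proj(s,(.5535,y,.166)),proj(e,(.5535,y,.166)))
im=cv2.resize(s['img'][190:290,300:400,::-1],(400,400),interpolation=cv2.INTER_CUBIC)
im2=cv2.resize(e['img'][150:250,280:380,::-1],(400,400),interpolation=cv2.INTER_CUBIC)
# dark handle rows along the drive x centre in scene
g=s['img'].astype(int).sum(2);u,v=map(int,proj(s,(.5535,-.0095,.160)));print(u,v,g[v-12:v+14,u])
# compare with handle colours at the start
a=cv2.imread('pics/scene0.png')[:,:,::-1].astype(int).sum(2);u,v=map(int,proj(s,(.5535,-.1136,.160)));print(u,v,a[v-12:v+14,u])
```

```text
t 15.0 grasp [ 0.5543 -0.0511  0.2846] az -0.01 f [-1.   0.3 -2.3] w 0.0 gf 0.0
shift [ 0.0011 -0.0043  0.0046] turn -0.01
scene guard [(0.71, array([311.8, 190.5, 399.1, 282. ])), (0.18, array([270.6, 173.3, 275.1, 198.4]))]
scene punch_center [(0.6, array([270.7, 174.4, 272.9, 193.3]))]
scene pin_center [(0.42, array([347. , 248.2, 359.4, 257.6]))]
scene latch []
side guard [(0.62, array([296.2, 175.2, 355.4, 241.5]))]
side punch_center [(0.66, array([338.4, 249.2, 341.2, 269.8]))]
side pin_center []
side latch []
handle -0.0095 (np.float64(357.556892749499), np.float64(204.00360614629707)) (np.float64(326.0760816757757), np.float64(175.23726431307009))
handle -0.0135 (np.float64(358.6164521341861), np.float64(205.0988659325038)) (np.float64(326.39646643859294), np.float64(174.83668712186014))
handle -0.02 (np.float64(360.3537773917842), np.float64(206.89472798394544)) (np.float64(326.91234661053454), np.float64(174.19168194602048))
357 206 [346 614 624 620 752 763 756 759 765 700 276  98 164 145 107  84  88  98
 100  79 100  91 107  97 102 106]
387 237 [757 751 747 746 745 749 750 757 765 519  71 133 162 159 126  89  86  95
  93  80  77  81  96  80  78 110]
```

```bash
python3 -c "
from h import *
print(manip.hand_in())"
```

```text
the job is handed in; nothing more can be done
None
```

I handed the job in at about 15 s: the pin is driven out, with the network showing it in the pan, the punch is back in its original hole and the guard is pushed to its end stop; the latch itself could not be seen, and the judge returned no verdict.

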